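# Scan a carton at the shop counter

## Task

Pick up the handheld barcode scanner by its grip and hold it pointing straight down, in line with the barcode label on top of the flattest of the three cartons (scanner head's long side along the label's long side), about 10 cm above the label's centre, still for about two seconds so that it reads. Then stand the scanner upright again on the middle of its black rubber mat and let go; do not shift the carton.

Things in the scene. Friction and masses are not known exactly. Their poses are not given: they have to be found in the camera images.
- scanner_centre (a point): Centre of the grey scanner, 135 mm tall, 0.2 kg, standing nose down on the mat; 67.5 mm above its underside. Head 76 (x) by 44 mm (y), up to 43 mm from the underside; neck 50 x 34 mm, up to 54 mm; then a straight grip 30 (x) by 26 mm (y) up to 135 mm. z up along the grip; it reads along -z through the window in the underside. Either way round z is as good.
- label (a point): Centre of the white 60 (x) by 36 mm (y) label with black bars, facing up (z) on top of the flattest loose carton, 130 (x) by 100 (y) by 50 mm high. Bystanders: a carton 85 x 85 mm, 140 mm tall, and one 160 x 62 mm, 95 mm high, with the same label on top; two amber jars 95 mm tall.
- mat_top (a point): Centre of the top of the fixed black rubber mat, 130 mm (x) by 110 mm (y), 4 mm thick, where the scanner stands at the start (somewhere near its middle) and must stand again. z points up.
There are look-alikes about, which are no part of the job. Of the things shaped like the part that bears scanner_centre, the grey one is meant. What is shaped like the part that bears label but purple or red is not meant.

How it is judged (in metres and radians):
On the way:
1. scanner still for 1 s, straight down (10 degrees), its axis within 15 mm of the label's centre, window 60 to 140 mm above it, long sides in line within 15 degrees (x of label in the frame of scanner_centre between -0.015 and 0.015 m and y of label in the frame of scanner_centre between -0.015 and 0.015 m and z of label in the frame of scanner_centre between -0.2075 and -0.1275 m and angle between scanner_centre's own z axis and vertical below 0.175 rad and angle between the x axis of scanner_centre and the x axis of label, either way round below 0.262 rad and linear speed of scanner below 0.03 m/s and angular speed of scanner below 0.3 rad/s), for 1 s.
At the end, for the whole second after the job is handed in: The scanner stands upright (within 6 degrees), released and at rest, on the mat, within 30 mm of the mat's centre, and the carton with the label is within 20 mm of where it was (horizontal distance between scanner_centre and mat_top below 0.03 m and z of scanner_centre in the frame of mat_top between 0.062 and 0.073 m and angle between scanner_centre's own z axis and vertical below 0.1 rad and linear speed of scanner below 0.02 m/s and distance of label from where it was at the start of the episode below 0.02 m); the robot touches nothing.
It fails at once if the target carton is shifted by more than 20 mm (distance of label from where it was at the start of the episode above 0.02 m).
It also fails if it takes over 51 s, if anything falls off the work surface, if the arm or the gripper's body presses on something with over 40 N, if the wrist force passes 120 N, or if a joint passes its speed limit or range.

## Robot

A 6-joint arm with a two-finger parallel gripper is mounted at the origin on the work surface. World frame = base frame: x ahead of the robot, y to its left, z up, the work surface at z = 0. Lengths are in m, angles in degrees, forces in N, time in s.
With the tool pointing down it reaches from about 0.3 to 0.75 m from the base axis. Payload 8.5 kg.
Tool frame: the origin (TCP) lies at the very end of the fingers, on their centre line; the grasp point (between the pads) lies 19 mm behind it (env.pinch_z is the distance from the TCP to the grasp point, in m); z points along the fingers, y is the line along which they close (so a half turn about z gives the same grasp; the last joint's range is limited). The gripper opens to 85 mm and grips with 20 to 120 N. Pads are 22 mm wide; open, the fingers measure 114 mm over their backs; the gripper's body (76 mm by 85 mm) begins 54 mm behind the grasp point. The pads swing forward as they close: fully open they stand 13 mm farther back than shut.
Start: joints at [-77.768, 21.807, 74.336, -0, 83.858, -12.336], TCP at [0.229, -0.5, 0.206] pointing down, gripper open.
Joint ranges: [-178.18, 178.18], [-50.72, 133.34], [12.68, 142.11], [-81.47, 261.47], [9.98, 163.14], [-165.26, 165.26]. Speed limits (degrees/s): [136.94, 136.94, 180, 180, 180, 180].

## Interface

Orientations are given as a 3x3 rotation matrix whose columns are the frame's x, y, z axes.
In Python, from rig import env, viewer gives the robot as it stands.
- The arm moves only by the tool drive_tool, never from a script. Its argument "series" is a list of rows, each a list of 3 entries, a list of its own where there are three numbers: the shift along the tool's x, y, z in m, then the turn about the tool's z in degrees, then the finger opening in m, from 0 to 0.0854. A call has 1 to 20 rows; each row is the pose to reach, as a shift and turn from the pose commanded when the call began, along the tool's axes at that moment; what a row does not reach only later rows make up. A row lasts 1/10 s, in which the tool goes at most 50 mm and 8.59 degrees, less where a joint would pass 70% of its speed; a pose out of reach is approached as far as the arm can. A call with a gripper value outside its range is refused whole. The fingers move at their own pace and stop on an object; "newtons" is the grip in N (left out, the last holds). Time passes only in rows, so rows that repeat a pose let the fingers close. It gives the time, the measured TCP pose, the force, the opening and the grip force at its end, in the units of the state.
- env.observe(): the state, without advancing time (a new reading comes with each control period).
- viewer.get_image(name): name is "scene" or "top" or "wrist"; returns a dict with "img" (384x512x3 uint8, red, green, blue), "depth" (384x512 float32, m along the optical axis (not along the pixel's ray), 0 where there is no reading), "camera_matrix" (3x3 intrinsics, pixels), "rvec" (rotation vector, rad) and "tvec" (3), from world to camera coordinates, as OpenCV has them. Camera axes: x right, y down, z forward; pixel columns grow to the right and rows downward; lengths in m; the calibration is good to about 2 mm. A picture is of the moment at which its call begins.
- env.close_job(): hands the job in; it is judged then, once.
The state is a dict: "time_s": time; "q": joint angles; "qvel": joint speeds; "joint_efforts": joint torques, N m; "position": TCP position; "tool_rot": TCP orientation; "ft_force": force on the tool from outside, world axes, zero at the start; "wrist_torque": the same for the moment, N m; "grip_width": finger opening in m; "gripper_force": force on a finger pad.
Only numpy, scipy, OpenCV 4.12 (cv2) and the standard library are available. Lean on these libraries where they do the work, as an engineer would, in place of code of your own. Each camera call takes 0.05 s, during which the arm holds its last target. There are 200 camera calls.

## Working session

There is one attempt and no reset: what is moved stays moved. The work goes in short steps, Python scripts to look and compute and a tool call to move; the robot and the scene stay as the last step left them, time stands still between calls to the robot, and variables do not carry over. Pictures are saved under pics/ and viewed, at most 10 in all, crops included, and the job is handed in when it is done.

Besides the shell and the picture viewer there is one more tool, called as a command line: name --argument value ..., lists and objects as JSON in quotes. drive_tool: Moves the arm, as the interface text tells. Its arguments: {"type":"object","properties":{"series":{"type":"array"},"newtons":{"type":"number"}},"required":["series"]}

```bash
mkdir -p pics; cat > h.py <<'E'
import numpy as np, cv2
from rig import env, viewer
def cam(name):
    d=viewer.get_image(name); R=cv2.Rodrigues(np.array(d['rvec'],float))[0]; t=np.array(d['tvec'],float).ravel()
    return d,np.array(d['camera_matrix'],float),R,t
def plane(uv,z,K,R,t):
    uv=np.atleast_2d(uv).astype(float); r=(R.T@np.linalg.inv(K)@np.c_[uv,np.ones(len(uv))].T).T
    c=-R.T@t; return c+r*((z-c[2])/r[:,2])[:,None]
def cloud(d,K,R,t):
    v,u=np.mgrid[:384,:512]; D=d['depth']; p=np.stack([(u-K[0,2])/K[0,0]*D,(v-K[1,2])/K[1,1]*D,D],-1)
    P=(p-t)@R; P[D==0]=np.nan; return P
E
python3 - <<'E'
from h import *
o=env.observe(); print(o['position'],o['tool_rot'],o['time_s'],env.pinch_z)
for n in('top','scene'):
    d,K,R,t=cam(n); print(n,-R.T@t,K[0,0]); np.savez('pics/%s.npz'%n,img=d['img'],D=d['depth'],K=K,R=R,t=t)
    cv2.imwrite('pics/%s1.png'%n,cv2.resize(d['img'][:,:,::-1],(768,576)))
E
```

```text
[ 0.22860357 -0.49986713  0.20521131] [[ 9.09469159e-01  4.15771283e-01 -2.98984595e-04]
 [ 4.15771256e-01 -9.09468053e-01  1.45738807e-03]
 [ 3.34023170e-04 -1.44975870e-03 -9.99998893e-01]] 0.0 0.0187
top [ 0.30099133 -0.05372205  1.30134565] 460.29961467708665
scene [ 1.11042226 -0.17280289  1.03828394] 435.2964782124569
```

View pics/top1.png

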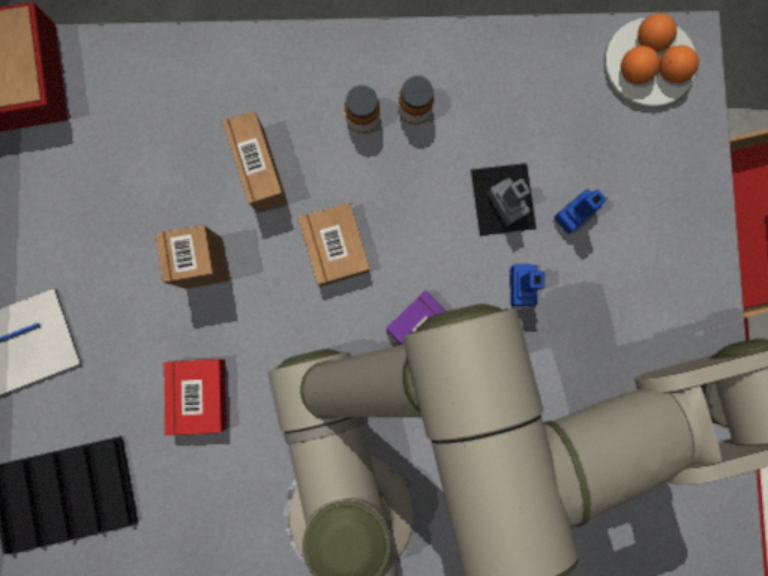

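View pics/scene1.png

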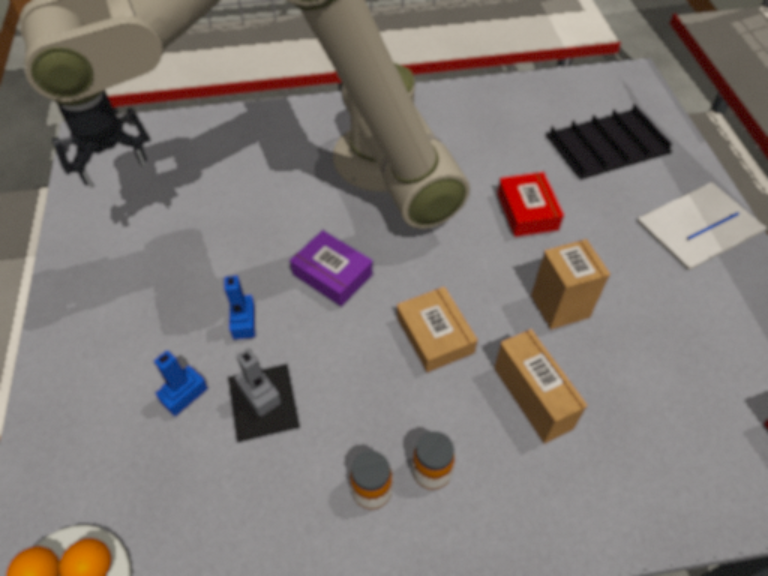

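Top view, in the 768-wide picture. Scanner candidates are grey on the mat (512,198), blue (580,210) and blue (527,285); I choose the grey one. Label candidates are the flat brown carton (334,243), the tall brown (182,252), the long brown (252,155), purple (415,318) and red (192,397). I choose the flat brown one at (334,243) and check heights by depth.

```bash
cat > m.py <<'E'
from h import *
for n in('top','scene'):
    f=np.load('pics/%s.npz'%n); img=f['img'];K,R,t=f['K'],f['R'],f['t']
    P=cloud({'depth':f['D']},K,R,t); hsv=cv2.cvtColor(img,cv2.COLOR_RGB2HSV); X,Y,Z=P[...,0],P[...,1],P[...,2]
    s=2/3
    if n=='top':
        print('heights',[P[int(v*s),int(u*s)].round(3) for u,v in((334,225),(182,232),(252,125),(519,187),(530,225))])
    # find by colour
    def rect(mask,seed,z,name,conn=True):
        m=mask.astype(np.uint8); _,L,st,c=cv2.connectedComponentsWithStats(m)
        u,v=int(seed[0]*s),int(seed[1]*s); w=L[v-8:v+9,u-8:u+9]; w=w[w>0]; l=np.bincount(w).argmax()
        cnt=max(cv2.findContours((L==l).astype(np.uint8),cv2.RETR_EXTERNAL,cv2.CHAIN_APPROX_NONE)[0],key=cv2.contourArea)[:,0]
        W=plane(cnt,z,K,R,t)[:,:2]; r=cv2.minAreaRect((W*1000).astype(np.float32))
        b=cv2.boxPoints(r); e=[b[1]-b[0],b[2]-b[1]]; e=max(e,key=np.linalg.norm)
        print(n,name,'centre',np.round(r[0],1),'size',np.round(r[1],1),'long axis deg',round(np.degrees(np.arctan2(e[1],e[0]))%180,1))
    sd={'top':dict(l=(334,243),m=(512,198)),'scene':dict(l=(437,321),m=(262,400))}[n]
    brown=(hsv[...,0]>5)&(hsv[...,0]<25)&(hsv[...,1]>80)
    near=np.hypot(*(np.stack([X,Y])-P[int(sd['l'][1]*s),int(sd['l'][0]*s),:2][:,None,None]))<0.06
    rect(near&(hsv[...,1]<80)&(Z>.03),sd['l'],.05,'label')
    rect((Z>.043)&(Z<.056)&(np.hypot(X-P[int(sd['l'][1]*s),int(sd['l'][0]*s),0],Y-P[int(sd['l'][1]*s),int(sd['l'][0]*s),1])<.1),sd['l'],.05,'carton top')
    c=P[int(sd['m'][1]*s),int(sd['m'][0]*s),:2]; nr=np.hypot(X-c[0],Y-c[1])<.11
    blue=(hsv[...,0]>100)&(hsv[...,0]<130)&(hsv[...,1]>120)
    rect(nr&~blue&((Z>.012)|(hsv[...,2]<70)),sd['m'],.004,'mat+scanner')
    g=nr&~blue&(Z>.125)
    print(n,'grip pts',g.sum(),np.nanmedian(Z[g]))
    for nm,m,z in(('grip',g,.139),('head',nr&~blue&(Z>.035)&(Z<.055),.047)):
        v,u=np.nonzero(m)
        if len(u)>5:
            W=plane(np.c_[u,v],z,K,R,t)[:,:2]*1000; r=cv2.minAreaRect(W.astype(np.float32)); b=cv2.boxPoints(r); e=max([b[1]-b[0],b[2]-b[1]],key=np.linalg.norm)
            print(n,nm,np.round(r[0],1),np.round(r[1],1),round(np.degrees(np.arctan2(e[1],e[0]))%180,1),'mean',W.mean(0).round(1))
    y,x=int(sd['m'][1]*s),int(sd['m'][0]*s); a=cv2.resize(img[y-40:y+40,x-40:x+40,::-1],(380,380)); y,x=int(sd['l'][1]*s),int(sd['l'][0]*s); bb=cv2.resize(img[y-40:y+40,x-40:x+40,::-1],(380,380)); cv2.imwrite('pics/crop_%s.png'%n,np.hstack([a,bb]))
E
python3 m.py
```

```text
heights [array([0.524, 0.02 , 0.053]), array([0.504, 0.272, 0.141]), array([0.702, 0.159, 0.097]), array([ 0.568, -0.305,  0.144]), array([ 0.525, -0.352,  0.001])]
top label centre [492.7  20.3] size [61.8 38. ] long axis deg 14.9
top carton top centre [492.9  21.4] size [130.4  99.7] long axis deg 15.3
top mat+scanner centre [ 575.3 -303.1] size [130.9 108.3] long axis deg 5.5
top grip pts 128 0.1388569397284113
top grip [ 565.6 -304.3] [30.2 28.7] 28.3 mean [ 565.4 -304.4]
top head [ 539.5 -310.4] [126.7 139.6] 136.4 mean [ 560.9 -303. ]
scene label centre [492.2  20. ] size [63.3 38.9] long axis deg 15.3
scene carton top centre [494.2  17.5] size [133.8 102.5] long axis deg 15.0
scene mat+scanner centre [ 552.2 -306.5] size [176.2 104.9] long axis deg 5.5
scene grip pts 150 0.13831864204903216
scene grip [ 570.6 -307.1] [38.1 26.5] 26.4 mean [ 570.5 -307.6]
scene head [ 568.8 -308.1] [80.7 44.6] 28.4 mean [ 582.8 -304.9]
```

View pics/crop_top.png

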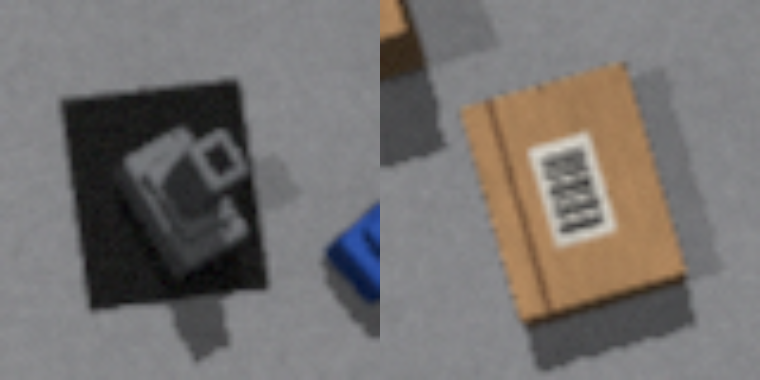

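The crop confirms it: the grey scanner stands on the black mat with its grip at the upper right, and the white barred label is on the flat brown carton. The carton top reads z≈0.05 and 130×100 mm. The numbers:
- **Scanner:** ≈(0.567,-0.306), yaw 28.4°, grip top at 0.139.
- **Label:** (0.4925,0.020), yaw 15°.
- **Mat:** (0.575,-0.303).

Next I move above the scanner.

drive_tool --series '[[[0.02,-0.002,0],-1,0.085],[[0.05,-0.005,0],-2,0.085],[[0.09,-0.008,0],-3,0.085],[[0.13,-0.012,0],-4,0.085],[[0.17,-0.016,0],-4,0.085],[[0.21,-0.019,0],-4,0.085],[[0.25,-0.023,0],-4,0.085],[[0.29,-0.027,0],-4,0.085],[[0.33,-0.03,0],-4,0.085],[[0.36,-0.033,0],-4,0.085],[[0.38,-0.035,0],-4,0.085],[[0.388,-0.0356,0],-4,0.085],[[0.388,-0.0356,0],-4,0.085],[[0.388,-0.0356,0],-4,0.085],[[0.388,-0.0356,0],-4,0.085]]'

```text
time_s: 1.6
position: [0.5659, -0.3073, 0.2059]
tool_rot: [[0.879, 0.477, -0.0], [0.477, -0.879, -0.0], [-0.0, -0.0, -1.0]]
ft_force: [-0.3, -0.1, 0.3]
grip_width: 0.0856
gripper_force: 0.0
```

```bash
python3 - <<'E'
from h import *
o=env.observe(); T=o['tool_rot']; print(o['position'],np.degrees(np.arctan2(T[1][0],T[0][0])),o['time_s'])
d,K,R,t=cam('wrist'); cv2.imwrite('pics/w1.png',d['img'][:,:,::-1])
P=cloud(d,K,R,t); X,Y,Z=np.moveaxis(P,-1,0); hsv=cv2.cvtColor(d['img'],cv2.COLOR_RGB2HSV)
blue=(hsv[...,0]>100)&(hsv[...,0]<130)&(hsv[...,1]>120)
nr=(np.hypot(X-.567,Y+.306)<.06)&~blue
for nm,lo,hi,z in(('grip',.13,.146,.139),('head',.04,.054,.047)):
    v,u=np.nonzero(nr&(Z>lo)&(Z<hi)); print(nm,len(u))
    if len(u)>20:
        W=plane(np.c_[u,v],z,K,R,t)[:,:2]*1000; r=cv2.minAreaRect(W.astype(np.float32)); b=cv2.boxPoints(r); e=max([b[1]-b[0],b[2]-b[1]],key=np.linalg.norm)
        print(np.round(r[0],1),np.round(r[1],1),round(np.degrees(np.arctan2(e[1],e[0]))%180,1),np.median(Z[v,u]))
E
```

```text
[ 0.56587489 -0.30727422  0.20592081] 28.49269145294182 1.6
grip 868
[ 568.8 -308.7] [29.9 25.3] 28.5 0.139767561864872
head 728
[ 568.2 -308.6] [75.  43.2] 29.6 0.047523639947694526
```

View pics/w1.png

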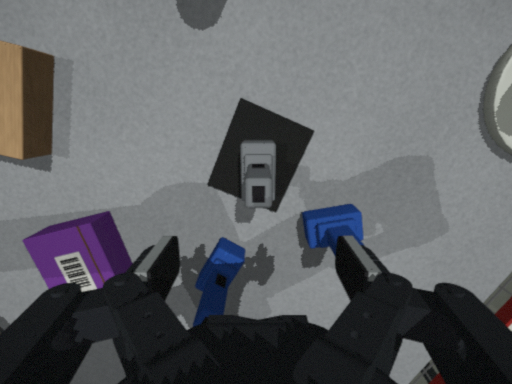

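The wrist view shows the grey scanner at (258,175) on the mat, clear of the blue ones at (330,220) and (220,270). Its refined position is (0.5685,-0.3085), yaw 28.5°. Now I descend and grip.

drive_tool --series '[[[0.0017,0.0023,0.01],0,0.07],[[0.0017,0.0023,0.03],0,0.07],[[0.0017,0.0023,0.05],0,0.07],[[0.0017,0.0023,0.07],0,0.07],[[0.0017,0.0023,0.09],0,0.07],[[0.0017,0.0023,0.105],0,0.07],[[0.0017,0.0023,0.115],0,0.07],[[0.0017,0.0023,0.119],0,0.07],[[0.0017,0.0023,0.119],0,0.07],[[0.0017,0.0023,0.119],0,0.05],[[0.0017,0.0023,0.119],0,0.03],[[0.0017,0.0023,0.119],0,0.0],[[0.0017,0.0023,0.119],0,0.0],[[0.0017,0.0023,0.119],0,0.0],[[0.0017,0.0023,0.119],0,0.0],[[0.0017,0.0023,0.119],0,0.0],[[0.0017,0.0023,0.119],0,0.0],[[0.0017,0.0023,0.119],0,0.0]]' --newtons 45

```text
time_s: 3.45
position: [0.5696, -0.3077, 0.0875]
tool_rot: [[0.878, 0.478, 0.001], [0.478, -0.878, -0.0], [0.001, 0.001, -1.0]]
ft_force: [-0.4, 1.1, 4.8]
grip_width: 0.0251
gripper_force: 45.5
```

drive_tool --series '[[[0,0,-0.005],0,0],[[0,0,-0.015],0,0],[[0,0,-0.03],0,0],[[0,0,-0.05],0,0],[[0,0,-0.07],0,0],[[0,0,-0.09],0,0],[[0,0,-0.11],0,0],[[0,0,-0.13],0,0],[[0,0,-0.142],0,0],[[0,0,-0.148],0,0],[[0,0,-0.148],0,0],[[0,0,-0.148],0,0]]'

```text
time_s: 4.65
position: [0.5691, -0.3075, 0.2338]
tool_rot: [[0.878, 0.478, -0.001], [0.478, -0.878, 0.001], [-0.001, -0.002, -1.0]]
ft_force: [0.3, -0.8, -2.0]
grip_width: 0.0253
gripper_force: 44.5
```

drive_tool --series '[[[0.002,-0.006,0],0.5,0],[[0.005,-0.018,0],1,0],[[0.01,-0.036,0],2,0],[[0.016,-0.06,0],3,0],[[0.024,-0.086,0],4,0],[[0.032,-0.114,0],5,0],[[0.04,-0.142,0],6,0],[[0.048,-0.17,0],7,0],[[0.055,-0.198,0],8,0],[[0.063,-0.226,0],9,0],[[0.07,-0.252,0],10,0],[[0.077,-0.276,0],11,0],[[0.082,-0.296,0],12,0],[[0.086,-0.31,0],13,0],[[0.089,-0.32,0],13.5,0],[[0.09,-0.3247,0],13.5,0],[[0.09,-0.3247,0],13.5,0],[[0.09,-0.3247,0],13.5,0],[[0.09,-0.3247,0],13.5,0]]'

```text
time_s: 6.55
position: [0.4932, 0.02, 0.2347]
tool_rot: [[0.966, 0.259, -0.0], [0.259, -0.966, -0.0], [-0.0, 0.0, -1.0]]
ft_force: [0.4, 0.1, -2.3]
grip_width: 0.0251
gripper_force: 44.6
```

```bash
cat > w.py <<'E'
from h import *
import sys
o=env.observe(); T=o['tool_rot']; print(o['position'],np.degrees(np.arctan2(T[1][0],T[0][0])),o['time_s'],o['grip_width'])
ims=[]
for n in('wrist','scene','top'):
    d,K,R,t=cam(n); ims.append(d['img'][:,:,::-1])
    P=cloud(d,K,R,t); X,Y,Z=np.moveaxis(P,-1,0); hsv=cv2.cvtColor(d['img'],cv2.COLOR_RGB2HSV); px,py,pz=o['position']
    # head top (z=tip height - .0395+...): grey, below the fingers
    h=pz-.0865+.047
    m=(np.hypot(X-px,Y-py)<.06)&(Z>h-.012)&(Z<h+.008); v,u=np.nonzero(m); print(n,'head pts',len(u))
    if len(u)>60:
        W=plane(np.c_[u,v],h,K,R,t)[:,:2]*1000; r=cv2.minAreaRect(W.astype(np.float32)); b=cv2.boxPoints(r); e=max([b[1]-b[0],b[2]-b[1]],key=np.linalg.norm); print(np.round(r[0],1),np.round(r[1],1),round(np.degrees(np.arctan2(e[1],e[0]))%180,1))
    mm=(Z>.043)&(Z<.056)&(np.hypot(X-.493,Y-.02)<.1); v,u=np.nonzero(mm)
    W=plane(np.c_[u,v],.05,K,R,t)[:,:2]*1000; r=cv2.minAreaRect(W.astype(np.float32)); print(n,'carton',np.round(r[0],1),np.round(r[1],1))
cv2.imwrite('pics/%s.png'%sys.argv[1],cv2.resize(np.hstack(ims[:2]),(800,300)))
E
python3 w.py w2
```

```text
[0.49322858 0.01997693 0.23473202] 15.02924980369795 6.55 0.025076568799891362
wrist head pts 1542
[502.1  21.2] [56.3 43.2] 15.0
wrist carton [493.6  18.3] [129.1  99.7]
scene head pts 269
[495.   16.8] [81.2 46.5] 15.2
scene carton [494.2  17.7] [133.7 102.3]
top head pts 65
[469.7  28.3] [40.2 18.8] 15.6
top carton [477.2  18. ] [ 90.3 117.3]
```

View pics/w2.png

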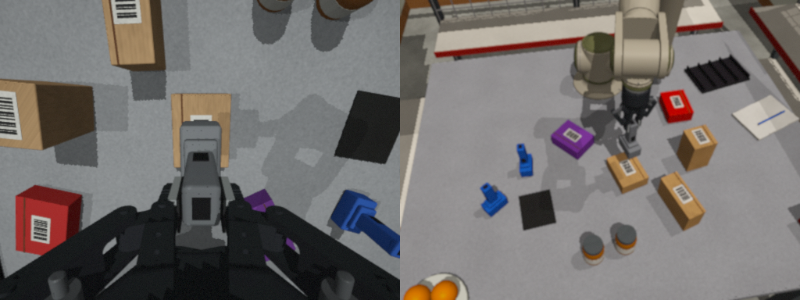

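The scanner hangs upright over the flat carton, in line with the label. The head edge and the tool agree to about 3 mm. I hold it there and measure the empty mat.

drive_tool --series '[[[0,0,0],0,0],[[0,0,0],0,0],[[0,0,0],0,0],[[0,0,0],0,0],[[0,0,0],0,0],[[0,0,0],0,0],[[0,0,0],0,0],[[0,0,0],0,0],[[0,0,0],0,0],[[0,0,0],0,0],[[0,0,0],0,0],[[0,0,0],0,0],[[0,0,0],0,0],[[0,0,0],0,0],[[0,0,0],0,0],[[0,0,0],0,0],[[0,0,0],0,0],[[0,0,0],0,0],[[0,0,0],0,0],[[0,0,0],0,0]]'

```text
time_s: 8.7
position: [0.4931, 0.0205, 0.2348]
tool_rot: [[0.966, 0.26, -0.0], [0.26, -0.966, 0.0], [-0.0, -0.0, -1.0]]
ft_force: [0.2, -0.5, -2.1]
grip_width: 0.0252
gripper_force: 44.6
```

```bash
python3 - <<'E'
from h import *
for n in('top','scene'):
    d,K,R,t=cam(n); X,Y,Z=np.moveaxis(cloud(d,K,R,t),-1,0); g=d['img'].max(-1)
    m=((np.hypot(X-.575,Y+.303)<.1)&(Z<.015)&(g<70)).astype(np.uint8)
    c=max(cv2.findContours(m,cv2.RETR_EXTERNAL,cv2.CHAIN_APPROX_NONE)[0],key=cv2.contourArea)[:,0]
    r=cv2.minAreaRect((plane(c,.004,K,R,t)[:,:2]*1000).astype(np.float32)); print(n,r)
E
```

```text
top ((576.0662841796875, -303.0111083984375), (129.27967834472656, 108.43284606933594), 5.425802707672119)
scene ((577.6304321289062, -303.125), (125.21660614013672, 105.1183853149414), 5.480947017669678)
```

drive_tool --series '[[[0,0.006,0],-0.5,0],[[0,0.018,0],-1,0],[[-0.001,0.036,0],-2,0],[[-0.001,0.06,0],-3,0],[[-0.001,0.086,0],-4,0],[[-0.002,0.114,0],-5,0],[[-0.002,0.142,0],-6,0],[[-0.002,0.17,0],-7,0],[[-0.002,0.198,0],-8,0],[[-0.003,0.226,0],-9,0],[[-0.003,0.254,0],-10,0],[[-0.003,0.28,0],-11,0],[[-0.0035,0.302,0],-12,0],[[-0.004,0.318,0],-13,0],[[-0.004,0.328,0],-13.5,0],[[-0.004,0.334,0],-13.5,0],[[-0.004,0.334,0],-13.5,0],[[-0.004,0.334,0],-13.5,0],[[-0.004,0.334,0],-13.5,0]]'

```text
time_s: 10.7
position: [0.5761, -0.3024, 0.2351]
tool_rot: [[0.878, 0.479, 0.0], [0.479, -0.878, -0.0], [0.0, 0.0, -1.0]]
ft_force: [-0.5, 0.3, -2.2]
grip_width: 0.0254
gripper_force: 44.6
```

drive_tool --series '[[[0,0,0.005],0,0],[[0,0,0.015],0,0],[[0,0,0.03],0,0],[[0,0,0.05],0,0],[[0,0,0.07],0,0],[[0,0,0.09],0,0],[[0,0,0.107],0,0],[[0,0,0.12],0,0],[[0,0,0.13],0,0],[[0,0,0.137],0,0],[[0,0,0.14],0,0],[[0,0,0.142],0,0],[[0,0,0.143],0,0],[[0,0,0.143],0,0],[[0,0,0.143],0,0]]'

```text
time_s: 12.2
position: [0.5762, -0.3031, 0.0922]
tool_rot: [[0.878, 0.478, 0.001], [0.478, -0.878, -0.0], [0.0, 0.001, -1.0]]
ft_force: [-1.0, 0.0, -1.7]
grip_width: 0.0252
gripper_force: 44.5
```

drive_tool --series '[[[0,0,0.001],0,0],[[0,0,0.002],0,0],[[0,0,0.003],0,0],[[0,0,0.0035],0,0],[[0,0,0.004],0,0],[[0,0,0.004],0,0],[[0,0,0.004],0,0]]'

```text
time_s: 12.9
position: [0.5761, -0.3031, 0.0878]
tool_rot: [[0.878, 0.478, 0.0], [0.478, -0.878, -0.0], [0.0, 0.0, -1.0]]
ft_force: [0.4, -0.4, -2.4]
grip_width: 0.0253
gripper_force: 44.5
```

drive_tool --series '[[[0,0,0.0005],0,0],[[0,0,0.001],0,0],[[0,0,0.001],0,0],[[0,0,0.001],0,0]]'

```text
time_s: 13.3
position: [0.5762, -0.3031, 0.0875]
tool_rot: [[0.878, 0.478, 0.001], [0.478, -0.878, -0.0], [0.0, 0.001, -1.0]]
ft_force: [-2.5, 1.9, 5.2]
grip_width: 0.0252
gripper_force: 45.5
```

Contact: +5 N where it had been −2 N. I release slowly and rise.

drive_tool --series '[[[0,0,0],0,0.03],[[0,0,0],0,0.036],[[0,0,0],0,0.044],[[0,0,0],0,0.055],[[0,0,0],0,0.07],[[0,0,0],0,0.07],[[0,0,0],0,0.07],[[0,0,-0.005],0,0.07],[[0,0,-0.015],0,0.07],[[0,0,-0.03],0,0.07],[[0,0,-0.05],0,0.07],[[0,0,-0.07],0,0.07],[[0,0,-0.09],0,0.07],[[0,0,-0.11],0,0.07],[[0,0,-0.12],0,0.07],[[0,0,-0.12],0,0.07],[[0,0,-0.12],0,0.07],[[0,0,-0.12],0,0.07]]'

```text
time_s: 15.1
position: [0.5757, -0.3028, 0.2057]
tool_rot: [[0.878, 0.478, -0.002], [0.478, -0.878, 0.001], [-0.001, -0.002, -1.0]]
ft_force: [-0.7, 0.1, -0.2]
grip_width: 0.0698
gripper_force: 0.0
```

```bash
python3 - <<'E'
from h import *
d,K,R,t=cam('wrist'); cv2.imwrite('pics/w3.png',d['img'][:,:,::-1])
X,Y,Z=np.moveaxis(cloud(d,K,R,t),-1,0)
nr=(np.hypot(X-.576,Y+.303)<.06)
for nm,lo,hi,z in(('grip',.13,.146,.139),('head',.04,.054,.047)):
    v,u=np.nonzero(nr&(Z>lo)&(Z<hi)); W=plane(np.c_[u,v],z,K,R,t)[:,:2]*1000; print(nm,cv2.minAreaRect(W.astype(np.float32)),np.median(Z[v,u]))
d,K,R,t=cam('scene'); X,Y,Z=np.moveaxis(cloud(d,K,R,t),-1,0)
v,u=np.nonzero((Z>.043)&(Z<.056)&(np.hypot(X-.493,Y-.02)<.1)); print('carton',cv2.minAreaRect((plane(np.c_[u,v],.05,K,R,t)[:,:2]*1000).astype(np.float32)))
E
```

```text
grip ((575.61181640625, -304.6021423339844), (30.031917572021484, 25.324569702148438), 28.593542098999023) 0.13980414483753634
head ((575.3894653320312, -304.64385986328125), (74.61286926269531, 43.588661193847656), 28.60382843017578) 0.04758123160323662
carton ((494.1864318847656, 17.739891052246094), (133.8040313720703, 101.9272689819336), 15.019659042358398)
```

View pics/w3.png

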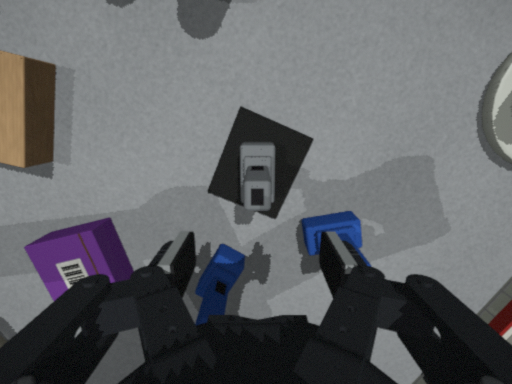

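The scanner stands upright and free at (258,175), within 2 mm of the mat's centre. The carton has not moved.

```bash
python3 -c "
from rig import env; print(env.close_job())"
```

```text
the job is handed in; nothing more can be done
None
```

The job is handed in, with no verdict returned: I held the scanner about 10 cm above the label for two seconds, then stood it upright and released it within about 2 mm of the mat's centre; the carton did not move.

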